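# Roll a turned roller up the loading gutter to the backstop of the edge-inspection stand

### The job

Bring the steel roller waiting at the low end of the sloped gutter in front of the inspection microscope: push it gently from behind with the fingertips, up the gutter and over the crest until it rests against the backstop by itself and cannot roll back, then take the hand away. Keep it in check all the way: do not flick it, let it run back down, pinch it or lift it out of the gutter. Do not bump the stand or its microscope, and leave the other things on the bench where they are.

Things in the scene. Friction and masses are not known exactly. Their poses are not given: they have to be found in the camera images.
- stand: Fixed inspection stand: dark steel base plate 300 x 64 x 12 mm with an aluminium gutter along its middle. Origin: on the bench under the gutter's centre line; x is horizontal, along the gutter, uphill; y left of that, z up. In mm: gutter's low end at x -129, crest of its floor at x 55, z 50; beyond it a short seat between the same walls, its floor falling 8 degrees to the backstop.
- gutter: The sloped gutter of the stand: flat floor 23 mm wide, side walls 4 mm thick standing 10 mm above the floor, rising 9 degrees to the crest. Origin: on the floor's centre line at the crest; x up along the floor, y left, z square to the floor. The ramp runs from x -180 mm (inner face of a lower lip, 8 mm high, 6 mm thick, where the gutter ends) to x 0.
- roller: The steel roller to be moved: polished, lightly oiled, slippery; solid disc, 50 mm diameter, 20 mm wide, about 0.3 kg, standing on its rim in the gutter, free to roll. Origin: its centre; y axis: its axis of rotation, across the gutter. It starts leaning on the lower lip, its centre 161 mm below the crest along the floor; let go on the ramp it rolls back.
- seat (a point): Where the roller's centre lies when it rests against the backstop: stand x 86, y 0, z 71 mm, 31 mm beyond the crest. Once past the crest the roller rolls the last bit by itself and stays there. Axes as the stand.
- stop (a point): Middle of the face of the upright backstop, an aluminium plate 36 mm wide with a black pad: stand x 111, y 0, z 71 mm. Its top is at z 94 mm. Axes as the stand.
- lens (a point): Front of the white video microscope fixed on the stand, 38 mm across, lying along the stand's y and looking at the seated roller's face from the left: stand x 86, y 61, z 71 mm. From here it reaches back to y 194 mm; no part of it is higher than z 92 mm, its pillar and clamp span x 61 to 120. Axes as the stand.
- done_roller: A bystander: a second, equal roller lying flat on the bench left of the gutter, 20 mm high. Origin: centre of its underside.
- case: A bystander: small grey plastic case with a white lid, 60 x 45 x 20 mm, on the bench right of the gutter. Origin: centre of its underside.
- pen_cup: A bystander: clear cup 72 mm in diameter and 95 mm high with brushes and pens that reach 160 mm. Origin: centre of its underside.
- deburrer: A bystander: pen-shaped hand deburring tool lying on the bench, 145 mm long, 18 mm thick, black with a red collar. Origin: on the bench under the tool's middle, x towards its steel tip.
Not all that is in view belongs to the job. Leave any orange look-alike of the roller alone.

How it is judged:
On the way:
1. the roller is rolled up the upper half of the ramp at a hand's pace (x of roller in the frame of gutter between -0.09 and 0 m), for 0.2 s.
At the end, for the whole second after the job is handed in: The roller stands at rest in the seat with its centre within 6 mm of the seat point (against the backstop), its axis square to the gutter within 0.15 rad, and the robot is clear of everything (distance between roller and seat below 0.006 m and linear speed of roller below 0.02 m/s and angular speed of roller below 0.5 rad/s and angle between the y axis of roller and the y axis of stand, either way round below 0.15 rad); the robot touches nothing.
It fails at once if the roller is lifted more than 7 mm off the gutter's floor, or leaves the gutter sideways (z of roller in the frame of gutter above 0.032 m or y of roller in the frame of gutter above 0.008 m or y of roller in the frame of gutter below -0.008 m).
It fails at once if the roller is flicked or let run back down (faster than 0.35 m/s) (linear speed of roller above 0.35 m/s).
It fails at once if the roller is pinched or pressed hard (more than 20 N from the fingers) (contact force between the fingers and roller above 20 N).
It fails at once if the stand or its microscope is bumped (more than 8 N) (contact force between any of the fingers, the arm and stand above 8 N).
It fails at once if a bystander is moved by more than 15 mm (distance of any of done_roller, case, pen_cup, deburrer from where it was at the start of the episode above 0.015 m).
It also fails if it takes over 48 s, if anything falls off the work surface, if the arm or the gripper's body presses on something with over 40 N, if the wrist force passes 120 N, or if a joint passes its speed limit or range.

### The arm

A 7-joint arm with a two-finger parallel gripper is mounted at the origin on the work surface. World frame = base frame: x ahead of the robot, y to its left, z up, the work surface at z = 0. Lengths are in m, angles in rad, forces in N, time in s.
With the tool pointing down it reaches from about 0.425 to 0.925 m from the base axis. Payload 6.8 kg.
Tool frame: the origin (TCP) lies at the very end of the fingers, on their centre line; the grasp point (between the pads) lies 19 mm behind it; z points along the fingers, y is the line along which they close (so a half turn about z gives the same grasp; the last joint's range is limited). The gripper opens to 85 mm and grips with 20 to 120 N. Pads are 22 mm wide; open, the fingers measure 114 mm over their backs; the gripper's body (76 mm by 85 mm) begins 54 mm behind the grasp point. The pads swing forward as they close: fully open they stand 13 mm farther back than shut.
Start: joints at [-1.265, 0.477, 0.022, 1.555, -0.011, 1.109, -0.083], TCP at [0.271, 0.618, 0.231] pointing down, gripper open.
Joint ranges: [-2.96, 2.96], [-0.34, 2.1], [-1.41, 1.46], [0.24, 2.44], [-1.37, 4.51], [0.17, 1.92], [-2.96, 2.96]. Speed limits (rad/s): [2.39, 2.39, 3.14, 3.14, 3.14, 3.14, 3.14].

### API

Orientations are given as a unit quaternion [w, x, y, z].
In Python, from station import bot gives the robot as it stands. The module is installed in compiled form; this text tells all that it offers.
- The arm moves only by the shell command python3 -m jog 'ROWS' [OPENING] [FORCE]. ROWS is JSON, a list of rows, each a list of 4 numbers: the shift along the tool's x, y, z in cm, then the turn about the tool's z in rad. In form: [[x, y, z, spin], ...]. A call has 1 to 20 rows; each row is the pose to reach, as a shift and turn from the pose commanded when the call began, along the tool's axes at that moment; what a row does not reach only later rows make up. A row lasts 1/12 s, in which the tool goes at most 41.7 mm and 7.16 degrees, less where a joint would pass 70% of its speed; a pose out of reach is approached as far as the arm can. A call with a gripper value outside its range is refused whole. OPENING is the closure, from -1 (fully open) to 1 (shut), set as the call begins (- or left out, the last holds). The fingers move at their own pace and stop on an object; FORCE is the grip in N (left out, the last holds). Time passes only in rows, so rows that repeat a pose let the fingers close. It gives the time, the measured TCP pose, the force, the opening and the grip force at its end, in the units of the state.
- bot.get_obs(): the state, without advancing time (a new reading comes with each control period).
- bot.read_camera(name): name is "side" or "top"; returns a dict with "pixels" (480x640x3 uint8, red, green, blue), "depth" (480x640 float32, m along the optical axis (not along the pixel's ray), 0 where there is no reading), "fovy" (degrees; the focal length in pixels is half the picture's height over the tangent of half this angle, whatever the lens; pixels are square), "cx", "cy" (the principal point, pixels), "distortion" ([k1, k2, p1, p2, k3] as OpenCV has them; the pictures are not rectified), "pose" (4x4, takes a point from camera to world coordinates). Camera axes: x right, y down, z forward; pixel columns grow to the right and rows downward; lengths in m; the calibration is good to about 2 mm. A picture is of the moment at which its call begins.
- bot.hand_in(): hands the job in; it is judged then, once.
The state is a dict: "t": time; "q": joint angles; "joint_vel": joint speeds; "joint_torque": joint torques, N m; "eef_pos": TCP position; "tool_rot": TCP orientation; "contact_force": force on the tool from outside, world axes, zero at the start; "torque": the same for the moment, N m; "gripper_width": opening from 0.0 (shut) to 1.0 (fully open); "grasp_force": force on a finger pad.
Only numpy, scipy, OpenCV 4.12 (cv2) and the standard library are available. Lean on these libraries where they do the work, as an engineer would, in place of code of your own. Each camera call takes 0.05 s, during which the arm holds its last target. There are 200 camera calls.

## Working session

There is one attempt and no reset: what is moved stays moved. The work goes in short steps, Python scripts to look and compute and a shell command to move; the robot and the scene stay as the last step left them, time stands still between calls to the robot, and variables do not carry over. Pictures are saved under pics/ and viewed, at most 10 in all, crops included, and the job is handed in when it is done.

```bash
mkdir -p pics
cat > h.py <<'E'
import numpy as np, cv2, pickle
def K(c):
    f=240/np.tan(np.radians(c["fovy"])/2); return np.array([[f,0,c["cx"]],[0,f,c["cy"]],[0,0,1.]])
def rays(c,uv):
    p=cv2.undistortPoints(np.array(uv,float).reshape(-1,1,2),K(c),np.array(c["distortion"],float)).reshape(-1,2)
    return np.c_[p,np.ones(len(p))]
def onz(c,uv,z):
    r=rays(c,uv)@c["pose"][:3,:3].T; o=c["pose"][:3,3]; return o+r*((z-o[2])/r[:,2])[:,None]
def bydepth(c,uv):
    uv=np.array(uv).reshape(-1,2); d=c["depth"][uv[:,1].astype(int),uv[:,0].astype(int)]
    return (rays(c,uv)*d[:,None])@c["pose"][:3,:3].T+c["pose"][:3,3]
def proj(c,P):
    R=c["pose"][:3,:3];t=c["pose"][:3,3]; q=(np.atleast_2d(P)-t)@R
    return cv2.projectPoints(q.reshape(-1,1,3),np.zeros(3),np.zeros(3),K(c),np.array(c["distortion"],float))[0].reshape(-1,2)
E
python3 - <<'E'
from station import bot; import pickle,cv2
o=bot.get_obs(); print(o)
for n in("top","side"):
    c=bot.read_camera(n); pickle.dump(c,open(n+".pkl","wb")); cv2.imwrite(f"pics/{n}0.png",c["pixels"][:,:,::-1]); print(c["pose"],c["fovy"],c["cx"],c["cy"],c["distortion"])
E
```

```text
{'t': 0.0, 'q': array([-1.26507651,  0.47779822,  0.02236855,  1.55649965, -0.01153696,
        1.10930835, -0.08309398]), 'joint_vel': array([ 3.70461301e-05, -1.48094326e-03,  2.73056045e-05,  5.40361082e-04,
       -2.28436014e-03,  6.02328959e-04, -1.27369702e-04]), 'joint_torque': array([-1.05643112e-04, -5.96445143e+01,  1.60784427e+00, -2.81204867e+01,
        1.24802714e-02,  9.29331552e-03,  1.13527483e-05]), 'eef_pos': array([0.27119689, 0.6174453 , 0.23030719]), 'tool_rot': array([-1.33969867e-04,  2.05443937e-01,  9.78668432e-01, -9.33087444e-04]), 'contact_force': array([-0.30112534,  0.7366729 ,  0.55524428]), 'torque': array([-0.04308791,  0.03757354,  0.02740762]), 'grasp_force': 0.0, 'gripper_width': 1.0014305538627375}
[[ 0.02002803 -0.99880348  0.04461476  0.50699341]
 [-0.99934749 -0.01865748  0.03092722 -0.01581041]
 [-0.03005781 -0.04520506 -0.99852543  1.12118175]
 [ 0.          0.          0.          1.        ]] 50.128846952201805 316.8291183934437 240.9313404381948 [-0.13310086  0.          0.          0.          0.        ]
[[ 0.99643827 -0.02287753  0.08116272  0.44550509]
 [-0.08119734 -0.52002591  0.85028233 -1.15974855]
 [ 0.02275436 -0.85384406 -0.52003131  0.76185592]
 [ 0.          0.          0.          1.        ]] 43.19476381832884 319.66096661493 236.32136412236108 [-0.02571122  0.          0.          0.          0.        ]
```

View pics/top0.png

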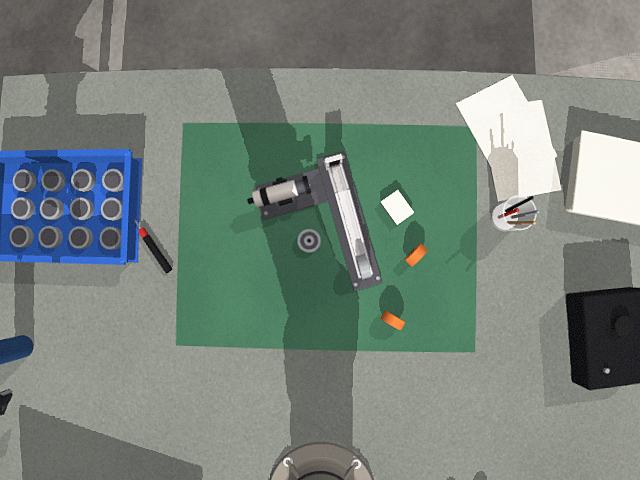

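View pics/side0.png

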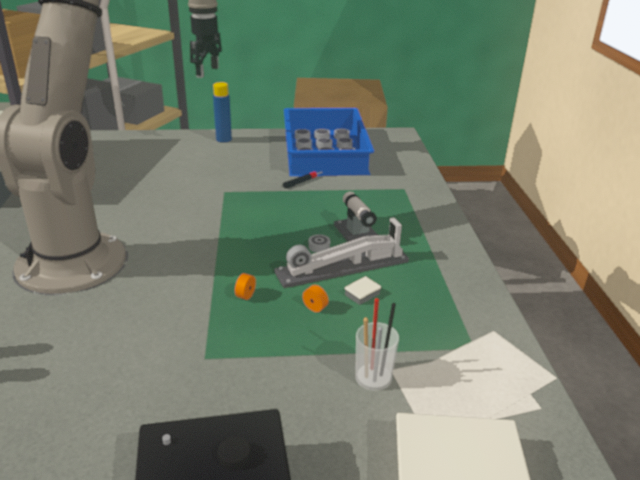

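The top view shows the stand with its low end near (362,280) and crest/backstop near (332,160), plus the microscope at left (280,190). The side view shows the roller at (299,257), the backstop at (396,238) and the orange decoys at (245,287) and (315,298).

Run:
```python
from h import *
for n,(x0,x1,y0,y1) in (("top",(240,400,140,300)),("side",(260,420,180,300))):
    c=pickle.load(open(n+".pkl","rb")); im=c["pixels"][y0:y1,x0:x1,::-1]
    s=3.7 if n=="top" else 5
    cv2.imwrite(f"pics/{n}c.png",cv2.resize(im,None,fx=s,fy=s,interpolation=cv2.INTER_CUBIC))
c=pickle.load(open("top.pkl","rb"))
v,u=np.mgrid[140:300,240:400]; uv=np.c_[u.ravel(),v.ravel()]
P=bydepth(c,uv)
print("bench z",np.median(P[(uv[:,0]<260)&(uv[:,1]>250)],0))
# plate + gutter points: gather in rough stand frame
z=P[:,2]; 
a=onz(c,[[368,289.5],[330.5,154]],0.012); print(a)
d=a[1]-a[0]; print(np.linalg.norm(d[:2]),np.degrees(np.arctan2(d[1],d[0])))
m=a.mean(0)[:2]; e=d[:2]/np.linalg.norm(d[:2]); n=np.array([-e[1],e[0]])
S=np.c_[(P[:,:2]-m)@e,(P[:,:2]-m)@n,z]
for x in np.arange(-.16,.161,.02):
    row=[]
    for y in np.arange(-.040,.041,.005):
        k=(abs(S[:,0]-x)<.006)&(abs(S[:,1]-y)<.0025); row.append("%4d"%(1000*np.median(S[k,2])) if k.any() else "   .")
    print("%5d"%round(x*1000)," ".join(row))
```

```text
bench z [0.47941468 0.16530305 0.00053993]
[[ 0.45389195 -0.09382548  0.012     ]
 [ 0.74749672 -0.00756415  0.012     ]]
0.30601433613528783 16.3728333083152
 -160    0    1    0    0    2    0    0    1    0    0    0    1    0    2    0    0    1
 -140    0    2   11   13   11   11   12   11   10   11   12   12   12   13   10    1    0
 -120    0    1   12   11   12   20   67   66   65   64   32   12   11   12   11    0    0
 -100    0    1   11   11   11   32   73   74   74   74   64   26   11   11   11    1    1
  -80    0    0   10   11   11   37   62   63   63   63   42   25   12   11   11    0    0
  -60    0    0   11   12   10   40   30   30   29   31   29   38   12   12   10    1    0
  -40    1    0   11   11   10   42   34   33   34   33   34   32   11   14   11    1    0
  -20    0    2   10   11   11   47   38   35   37   36   38   43   12   12   12    0    0
    0    0    1   11   13   12   49   41   40   39   39   38   47   11   10   11    0    0
   20    0    0   11   11   12   53   46   42   43   41   44   50   11   11   11    0    0
   40    0    1   10   12   12   55   47   44   46   47   46   52   12   12   12    1    0
   60    1    1   11   11   13   56   51   48   48   49   49   56   11   11   10    9   10
   80    1    0   10   12   12   57   55   48   47   47   47   56   11   12   10   11   13
  100    2    0   13   13   12   33   51   44   45   44   45   53   11   11   10   11   11
  120    1    2    7   12   11   56   73   80   76   85   78   68   35   13   10   12   11
  140    0    0    9   13   14    .    .    .    .    .    .    .   10   13   11    2    1
  160    0    1    0    0    1    0    0    0    0    1    0    0    0    0    0    1    0
```

View pics/topc.png

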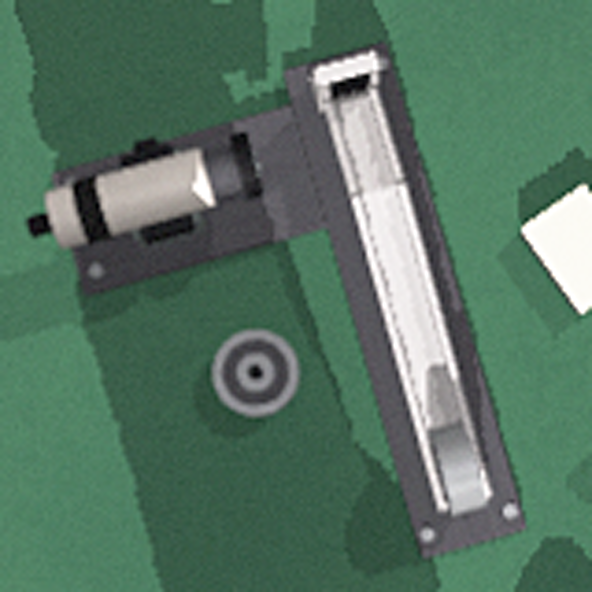

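View pics/sidec.png

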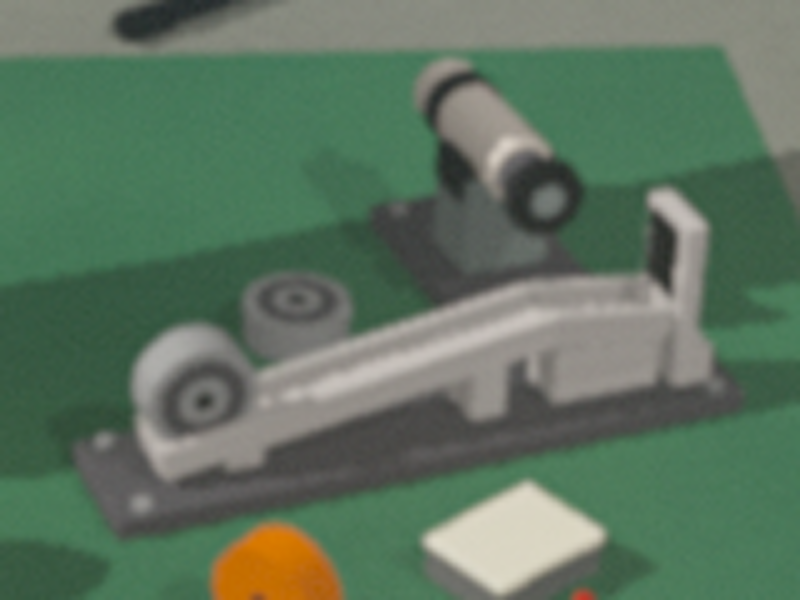

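The crops show plate corners at (287,70), (388,42), (525,524) and (423,557) in the 3.7x top crop. The crest line is near (382,187), and the roller sits at (460,475), leaning on the low lip.

Run:
```python
from h import *
c=pickle.load(open("top.pkl","rb"))
q=np.array([[287,70],[388,42],[525,524],[423,557]])/3.7+[240,140]-.4
A=onz(c,q,.012)[:,:2]; print("corners",A.round(4), [np.linalg.norm(A[i]-A[i-1]).round(4) for i in range(4)])
v,u=np.mgrid[140:300,240:400]; uv=np.c_[u.ravel(),v.ravel()]; P=bydepth(c,uv)
rect_axis=((A[0]+A[1])-(A[2]+A[3]))/2; th=np.arctan2(rect_axis[1],rect_axis[0]); m=A.mean(0)
print("corner fit: centre",m,"deg",np.degrees(th))
for it in range(3):
    e=np.array([np.cos(th),np.sin(th)]); n=np.array([-e[1],e[0]])
    S=np.c_[(P[:,:2]-m)@e,(P[:,:2]-m)@n,P[:,2]]
    X=[];Y=[]
    for x in np.arange(-.13,.02,.005):   # plate lateral extent
        k=(abs(S[:,0]-x)<.0025)&(abs(S[:,1])<.045)&(S[:,2]>.007)
        y=S[k,1]; X.append(x); Y.append((y.min()+y.max())/2)
    p=np.polyfit(X,Y,1); th+=np.arctan(p[0]); m=m+n*p[1]
print("depth fit: centre",m,"deg",np.degrees(th))
e=np.array([np.cos(th),np.sin(th)]); n=np.array([-e[1],e[0]])
f=lambda w:np.c_[(w[:,:2]-m)@e,(w[:,:2]-m)@n]
print("crest",f(onz(c,[[382/3.7+239.6,187/3.7+139.6]],.05)))
k=(abs(S[:,1])<.009)
r=k&(S[:,0]<-.06)&(S[:,2]>.055); print("roller y",S[(S[:,0]<-.06)&(S[:,2]>.062),1].mean(), "x",[(x.round(3),S[r&(abs(S[:,0]-x)<.003),2].mean().round(4)) for x in np.arange(-.13,-.06,.006)])
b=k&(S[:,2]>.085)&(S[:,0]>.09); print("backstop x",np.percentile(S[b,0],[2,50,98]),"z",np.percentile(S[b,2],[50,90]))
k2=k&(S[:,0]>-.06)&(S[:,0]<.05); print("ramp",np.polyfit(S[k2,0],S[k2,2],1))
l=(S[:,2]>.055)&(S[:,1]>.045)&(S[:,0]>0); print("scope x,y range",np.percentile(S[l,0],[1,99]),np.percentile(S[l,1],[1,99]))
print("e",e,"plate ends",f(np.array(A)))
for nme,uvp,z in(("done",[309.5,240],.02),("case",[397,207],.02),("or1",[416,254],.025),("or2",[393,320],.025)):print(nme,onz(c,[uvp],z),f(onz(c,[uvp],z)))
```

```text
corners [[ 0.737   0.0214]
 [ 0.7547 -0.038 ]
 [ 0.4723 -0.1226]
 [ 0.4519 -0.0635]] [np.float64(0.2975), np.float64(0.062), np.float64(0.2949), np.float64(0.0625)]
corner fit: centre [ 0.60399141 -0.05067654] deg 16.631369870386127
depth fit: centre [ 0.60375354 -0.04988021] deg 16.51320173305018
crest [[ 0.06063728 -0.00260383]]
roller y 0.018963950213369635 x [(np.float64(-0.13), np.float64(0.0567)), (np.float64(-0.124), np.float64(0.0618)), (np.float64(-0.118), np.float64(0.0692)), (np.float64(-0.112), np.float64(0.0727)), (np.float64(-0.106), np.float64(0.0743)), (np.float64(-0.1), np.float64(0.0741)), (np.float64(-0.094), np.float64(0.0728)), (np.float64(-0.088), np.float64(0.0687)), (np.float64(-0.082), np.float64(0.0614)), (np.float64(-0.076), np.float64(0.0565)), (np.float64(-0.07), np.float64(nan)), (np.float64(-0.064), np.float64(nan))]
backstop x [0.11495953 0.1208354  0.12778058] z [0.0931157  0.09552995]
ramp [0.15831115 0.04038398]
scope x,y range [0.06615831 0.11207924] [0.06476975 0.19041795]
e [0.95875427 0.28423626] plate ends [[ 0.148051    0.03047597]
 [ 0.14814478 -0.03152729]
 [-0.14674338 -0.03233672]
 [-0.14944554  0.03006364]]
done [[0.55790464 0.03409965 0.02      ]] [[-0.02008771  0.09354797]]
case [[ 0.63255657 -0.15294398  0.02      ]] [[-0.00167943 -0.10699969]]
or1 [[ 0.53200021 -0.19423289  0.025     ]] [[-0.10982408 -0.11800385]]
or2 [[ 0.39060289 -0.14737081  0.025     ]] [[-0.23206946 -0.03288438]]<stdin>:21: RuntimeWarning: Mean of empty slice.
  ret = ret.dtype.type(ret / rcount)
```

```bash
python3 -m jog '[[-2,-1.1,0,-0.05],[-5,-2.75,0,-0.15],[-8,-4.4,0,-0.25],[-11,-6.05,0,-0.35],[-14,-7.7,0,-0.45],[-17,-9.4,0,-0.55],[-20,-11,0,-0.65],[-23,-12.7,0,-0.702],[-26,-14.3,0,-0.702],[-29,-16,0,-0.702],[-32,-17.6,0,-0.702],[-35,-19.3,0,-0.702],[-38,-20.9,0,-0.702],[-40.5,-22.3,0,-0.702],[-41.6,-22.9,0,-0.702],[-41.6,-22.9,0,-0.702],[-41.6,-22.9,0,-0.702]]' 1 20
cat > where.py <<'E'
from station import bot; import numpy as np; from scipy.spatial.transform import Rotation as R
o=bot.get_obs(); th=np.radians(16.51); e=np.array([np.cos(th),np.sin(th)]); n=np.array([-e[1],e[0]]); S=np.array([.60375,-.04988])+.0047*e
p=o["eef_pos"]; r=R.from_quat(o["tool_rot"],scalar_first=True).as_matrix()
print("t",o["t"],"tcp in stand mm",((p[:2]-S)@e*1e3).round(1),((p[:2]-S)@n*1e3).round(1),(p[2]*1e3).round(1))
d=np.r_[S-.165*e-p[:2],0.042-p[2]]
print("shift to start pose in tool cm",(r.T@d*100).round(2),"tool x az",np.degrees(np.arctan2(r[1,0],r[0,0])).round(2),"want -163.49","tilt",r[:,2].round(4),"F",o["contact_force"].round(2),"w",o["gripper_width"])
E
python3 where.py
```

```text
t: 1.52
eef_pos: [0.5597, 0.2414, 0.2309]
tool_rot: [-0.001, -0.143, 0.99, 0.0]
contact_force: [0.0, -0.4, 0.2]
gripper_width: -0.004
grasp_force: 0.0
t 1.5167 tcp in stand mm 35.9 291.8 230.9
shift to start pose in tool cm [ 20.05 -29.21  18.89] tool x az -163.53 want -163.49 tilt [-1.1e-03  3.0e-04 -1.0e+00] F [ 0.02 -0.37  0.19] w -0.0036668042594487525
```

```bash
python3 -m jog '[[1.5,-2.2,0,0],[3.5,-5.1,0,0],[5.5,-8,0,0],[7.5,-10.9,0,0],[9.5,-13.8,0,0],[11.5,-16.8,0,0],[13.5,-19.7,0,0],[15.5,-22.6,0,0],[17.5,-25.5,0,0],[19.5,-28.4,0,0],[20,-29.2,0,0],[20,-29.2,0,0],[20,-29.2,2.5,0],[20,-29.2,5.5,0],[20,-29.2,8.5,0],[20,-29.2,11.5,0],[20,-29.2,13,0],[20,-29.2,13,0]]'
python3 where.py
python3 - <<'E'
from h import *; from station import bot
c=bot.read_camera("side"); cv2.imwrite("pics/s1.png",cv2.resize(c["pixels"][150:310,210:430,::-1],None,fx=3.6,fy=3.6,interpolation=cv2.INTER_CUBIC))
E
```

```text
t: 3.02
eef_pos: [0.4497, -0.0921, 0.0982]
tool_rot: [-0.003, -0.146, 0.989, 0.001]
contact_force: [-1.0, 0.7, -0.3]
gripper_width: -0.001
grasp_force: 0.0
t 3.0167 tcp in stand mm -164.5 3.3 98.2
shift to start pose in tool cm [ 0.02 -0.35  5.62] tool x az -163.22 want -163.49 tilt [-0.0063  0.0016 -1.    ] F [-1.03  0.67 -0.3 ] w -0.0012025145151211873
```

View pics/s1.png

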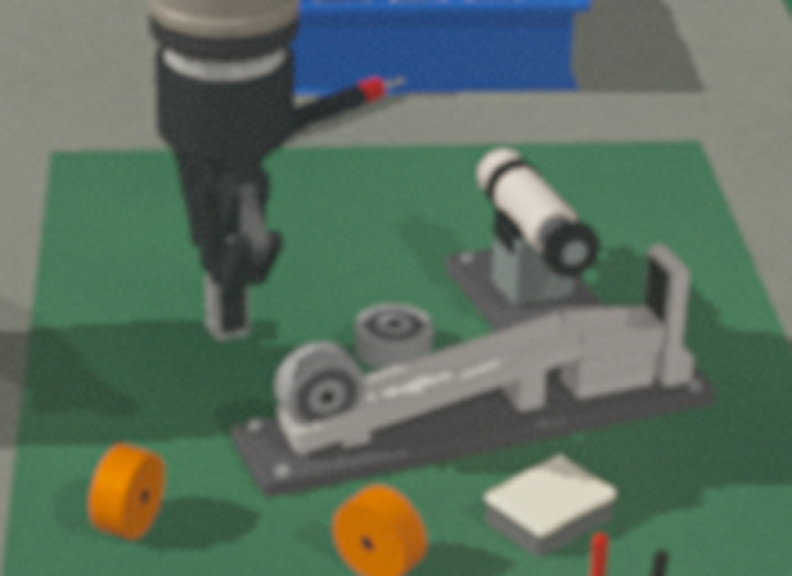

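The closed fingertips are at (227,335) in the crop, above and behind the roller at (318,390). The way down is clear.

```bash
python3 -m jog '[[0,0,1,0],[0,0,2.5,0],[0,0,4,0],[0,0,5,0],[0,0,5.6,0],[0,0,5.6,0],[0,0,5.6,0],[0,0,5.6,0]]'
python3 where.py
```

```text
t: 3.73
eef_pos: [0.4521, -0.0957, 0.046]
tool_rot: [0.001, -0.144, 0.99, -0.0]
contact_force: [0.4, 0.6, 0.1]
gripper_width: 0.004
grasp_force: 0.0
t 3.7333 tcp in stand mm -163.1 -0.8 46.0
shift to start pose in tool cm [0.19 0.08 0.39] tool x az -163.49 want -163.49 tilt [ 0.0013 -0.     -1.    ] F [0.44 0.55 0.14] w 0.00402185223000468
```

```bash
python3 -m jog '[[-0.3,0.05,0.1,0],[-0.6,0.05,0.2,0],[-0.9,0.05,0.3,0],[-1.2,0.05,0.3,0],[-1.5,0.05,0.26,0],[-1.8,0.05,0.21,0],[-2.1,0.05,0.16,0],[-2.4,0.05,0.11,0],[-2.7,0.05,0.06,0],[-3.0,0.05,0.02,0],[-3.3,0.05,-0.03,0],[-3.6,0.05,-0.08,0],[-3.9,0.05,-0.13,0],[-4.2,0.05,-0.17,0],[-4.5,0.05,-0.22,0],[-4.8,0.05,-0.27,0]]'
python3 where.py
python3 - <<'E'
from h import *; from station import bot
c=bot.read_camera("side"); cv2.imwrite("pics/s2.png",cv2.resize(c["pixels"][150:310,210:430,::-1],None,fx=3.6,fy=3.6,interpolation=cv2.INTER_CUBIC))
E
```

```text
t: 5.07
eef_pos: [0.4976, -0.0815, 0.048]
tool_rot: [-0.0, -0.144, 0.99, 0.0]
contact_force: [-2.0, -0.9, -0.5]
gripper_width: -0.003
grasp_force: 0.7
t 5.0667 tcp in stand mm -115.5 -0.1 48.0
shift to start pose in tool cm [4.95 0.01 0.6 ] tool x az -163.49 want -163.49 tilt [-0.  0. -1.] F [-1.95 -0.9  -0.54] w -0.002530062680313085
```

View pics/s2.png

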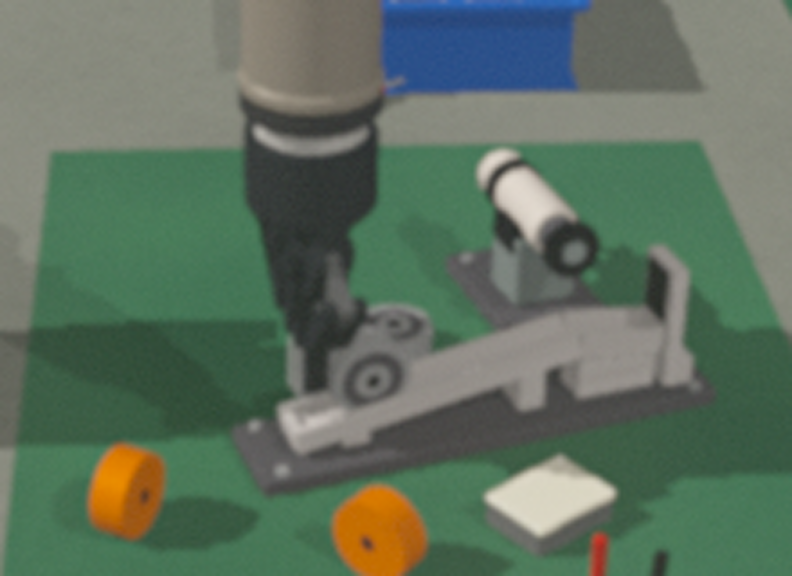

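The roller is at (373,380) in the crop, moving up with the fingers behind it and about 1 N of push. I'll carry on.

```bash
python3 -m jog '[[-0.3,0,-0.05,0],[-0.6,0,-0.1,0],[-1,0,-0.16,0],[-1.4,0,-0.22,0],[-1.8,0,-0.28,0],[-2.2,0,-0.35,0],[-2.6,0,-0.41,0],[-3,0,-0.48,0],[-3.4,0,-0.54,0],[-3.8,0,-0.6,0],[-4.2,0,-0.66,0],[-4.6,0,-0.73,0],[-5,0,-0.79,0],[-5.4,0,-0.85,0],[-5.8,0,-0.92,0],[-6.2,0,-0.98,0],[-6.6,0,-1.04,0],[-7,0,-1.11,0],[-7.3,0,-1.15,0],[-7.6,0,-1.2,0]]'
python3 where.py
python3 - <<'E'
from h import *; from station import bot
c=bot.read_camera("side"); cv2.imwrite("pics/s3.png",cv2.resize(c["pixels"][150:310,210:430,::-1],None,fx=3.6,fy=3.6,interpolation=cv2.INTER_CUBIC))
E
```

```text
t: 6.78
eef_pos: [0.5705, -0.0598, 0.06]
tool_rot: [0.0, -0.144, 0.99, 0.0]
contact_force: [-1.5, -0.6, 0.7]
gripper_width: -0.004
grasp_force: 0.7
t 6.7833 tcp in stand mm -39.4 -0.1 60.0
shift to start pose in tool cm [1.256e+01 1.000e-02 1.800e+00] tool x az -163.48 want -163.49 tilt [ 0.  0. -1.] F [-1.55 -0.59  0.69] w -0.0036545155959336515
```

View pics/s3.png

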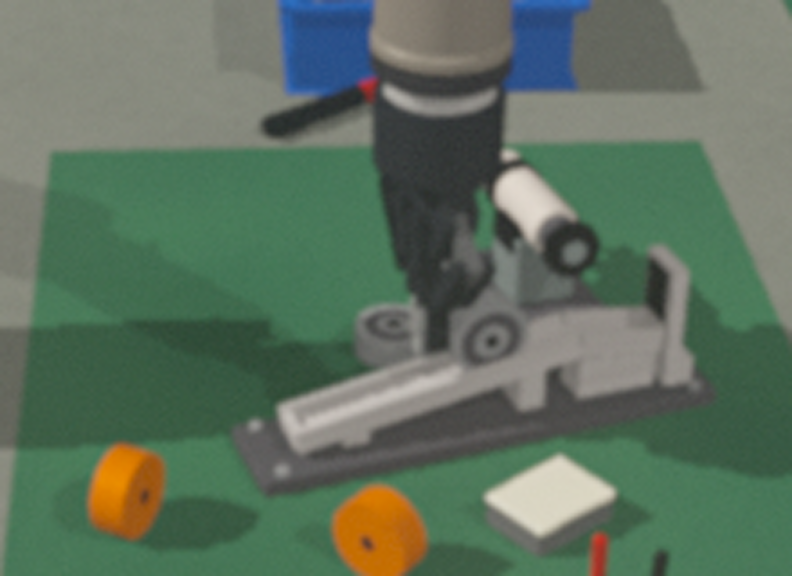

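The roller is at (491,341) in the crop, about 55 mm short of the crest. It still has light contact with the fingers.

```bash
python3 -m jog '[[-0.3,0,-0.05,0],[-0.7,0,-0.11,0],[-1.1,0,-0.17,0],[-1.5,0,-0.24,0],[-1.9,0,-0.3,0],[-2.3,0,-0.36,0],[-2.7,0,-0.43,0],[-3.1,0,-0.49,0],[-3.5,0,-0.55,0],[-3.9,0,-0.62,0],[-4.3,0,-0.68,0],[-4.6,0,-0.73,0],[-4.9,0,-0.78,0],[-5.2,0,-0.82,0],[-5.4,0,-0.84,0],[-5.6,0,-0.86,0],[-5.8,0,-0.88,0],[-6.0,0,-0.88,0],[-6.2,0,-0.88,0],[-6.4,0,-0.88,0]]'
python3 where.py
python3 - <<'E'
from h import *; from station import bot
c=bot.read_camera("side"); cv2.imwrite("pics/s4.png",cv2.resize(c["pixels"][150:310,210:430,::-1],None,fx=3.6,fy=3.6,interpolation=cv2.INTER_CUBIC))
E
```

```text
t: 8.5
eef_pos: [0.6319, -0.0416, 0.0688]
tool_rot: [0.0, -0.144, 0.99, 0.0]
contact_force: [-0.1, 0.0, -1.1]
gripper_width: -0.002
grasp_force: 0.0
t 8.5 tcp in stand mm 24.6 -0.1 68.8
shift to start pose in tool cm [1.897e+01 1.000e-02 2.670e+00] tool x az -163.49 want -163.49 tilt [ 4.e-04  1.e-04 -1.e+00] F [-0.13  0.04 -1.13] w -0.0015574848743766983
```

View pics/s4.png

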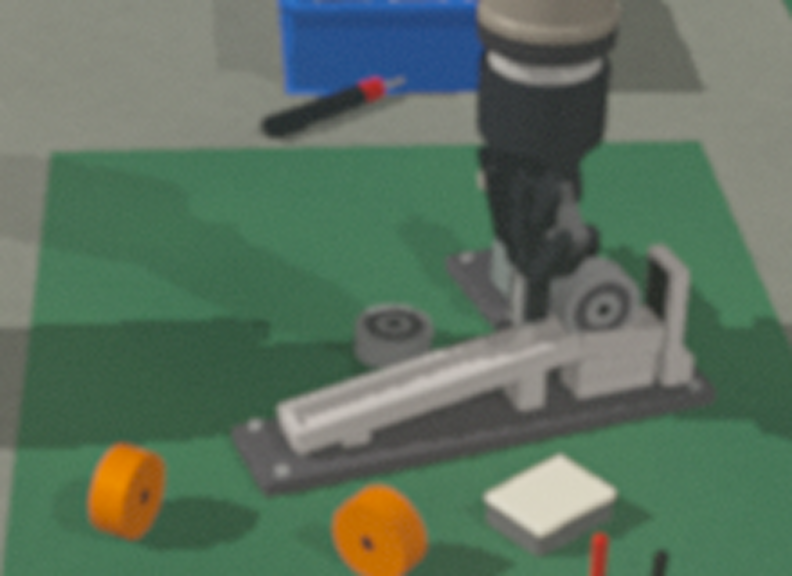

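The roller, at (603,308) in the crop, has left the fingers at the crest and contact force is zero. I'll hold the hand as a guard and check that it settles.

```bash
python3 -m jog '[[0,0,0,0],[0,0,0,0],[0,0,0,0],[0,0,0,0],[0,0,0,0],[0,0,0,0],[0,0,0,0],[0,0,0,0]]'
python3 where.py
python3 - <<'E'
from h import *; from station import bot
c=bot.read_camera("side"); cv2.imwrite("pics/s5.png",cv2.resize(c["pixels"][150:310,210:430,::-1],None,fx=3.6,fy=3.6,interpolation=cv2.INTER_CUBIC))
E
```

```text
t: 9.22
eef_pos: [0.6316, -0.0418, 0.0688]
tool_rot: [0.0, -0.144, 0.99, 0.0]
contact_force: [0.1, 0.8, 0.6]
gripper_width: -0.002
grasp_force: 0.0
t 9.2167 tcp in stand mm 24.3 -0.1 68.8
shift to start pose in tool cm [1.893e+01 1.000e-02 2.680e+00] tool x az -163.49 want -163.49 tilt [ 0.  0. -1.] F [0.14 0.78 0.56] w -0.002237546197664433
```

View pics/s5.png

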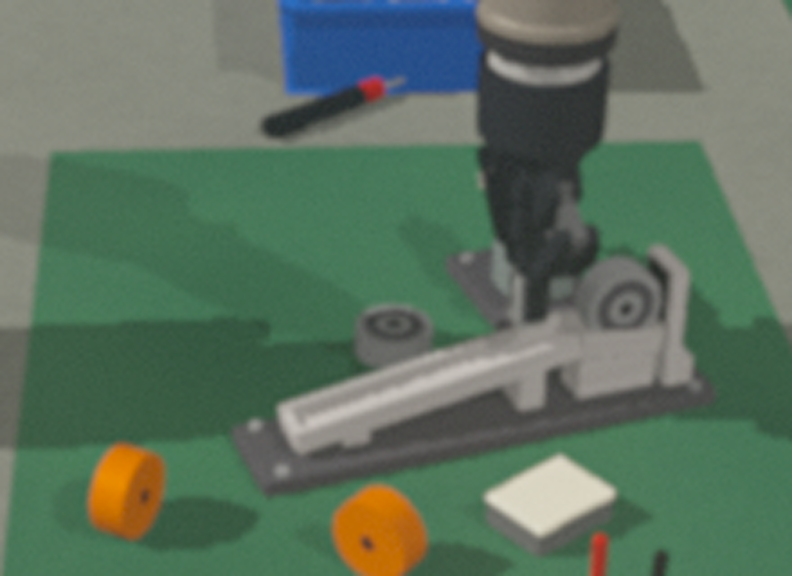

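The roller, at (627,308) in the crop, now rests against the backstop pad. I'll back off, lift, and check its position in the top view.

```bash
python3 -m jog '[[0.5,0,-0.3,0],[1.2,0,-0.8,0],[2,0,-1.5,0],[3,0,-3,0],[4,0,-5,0],[5,0,-7.5,0],[7,0,-10,0],[9.5,0,-12.5,0],[12.5,0,-14,0],[15.5,0,-15,0],[18,0,-15,0],[19,0,-15,0],[19,0,-15,0],[19,0,-15,0],[19,0,-15,0],[19,0,-15,0],[19,0,-15,0],[19,0,-15,0]]'
python3 where.py
cat > chk.py <<'E'
from h import *; from station import bot
c=bot.read_camera("top"); th=np.radians(16.51); e=np.array([np.cos(th),np.sin(th)]); n=np.array([-e[1],e[0]]); S0=np.array([.60375,-.04988])+.0047*e
v,u=np.mgrid[140:300,240:400]; P=bydepth(c,np.c_[u.ravel(),v.ravel()]); S=np.c_[(P[:,:2]-S0)@e,(P[:,:2]-S0)@n,P[:,2]]*1e3
k=(abs(S[:,1])<10)&(S[:,0]>50)&(S[:,0]<106)&(S[:,2]>80)
p=np.polyfit(S[k,0],S[k,2],2); print("roller apex x",-p[1]/2/p[0],"z",np.polyval(p,-p[1]/2/p[0]),"y range",np.percentile(S[k&(S[:,2]>88),1],[2,98]))
E
python3 chk.py; python3 chk.py
```

```text
t: 10.77
eef_pos: [0.45, -0.0955, 0.2185]
tool_rot: [-0.0, -0.144, 0.99, -0.0]
contact_force: [-0.6, 0.4, 0.1]
gripper_width: 0.002
grasp_force: 0.0
t 10.7667 tcp in stand mm -165.1 -0.0 218.5
shift to start pose in tool cm [-0.02  0.   17.65] tool x az -163.45 want -163.49 tilt [-6.e-04 -2.e-04 -1.e+00] F [-0.6   0.44  0.09] w 0.0019026908477513642
roller apex x 85.7282786012812 z 95.79436478221476 y range [-8.01177043  9.35469777]
roller apex x 85.50881196153303 z 96.03549574353063 y range [-7.93535818  9.45780178]
```

The roller's centre measures x 85.6, y about 0 and z 71 mm, which matches the seat. It isn't moving, and the arm is clear.

```bash
python3 -c "
from station import bot; print(bot.hand_in())"
```

```text
the job is handed in; nothing more can be done
None
```

The roller is at rest in the seat against the backstop, measured within about 1 mm of the seat point; the hand was clear and the job was handed in at about 11 s, but no verdict came back.

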